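# Hang the tachometer readout on its keyhole screw

### The job

Pick up the orange tachometer readout and hang it on the sloping mount of the blue stand: fit the wide end of the keyhole in its plate over the brass screw head, press the plate flush against the sprung pad so that the red latch bar goes right down, and then pull it down the slope until the screw is at the closed end of the slot and the latch bar springs up behind the plate's top edge. Be gentle with the mount (never over 25 N) and leave the other things on the bench where they are.

Things in the scene. Friction and masses are not known exactly. Their poses are not given: they have to be found in the camera images.
- readout_grip (a point): Orange readout housing, 70 (x) x 44 (y) x 44 mm high, dark screen on top, on a 4 mm white plate; 0.2 to 0.42 kg; starts lying on the bench, plate down. Grip it across y. Point: housing's centre in plan, 24 mm above the plate's underside (housing: 4 to 48 mm above it). z out of the plate on the housing's side, x to the plate's top edge. Plate: x -62 to +88, y -42 to +42 mm.
- keyhole_entry (a point): Centre of the keyhole's wide entry in the readout's plate, at the underside: octagonal, 22 mm across, at x = +52, y = 0, z = -24 mm of readout_grip, same axes. From it a slot 11 mm wide runs towards the top edge; its closed end is 24 mm from this point, so the screw's axis is 20 mm from this point (towards the top edge) when home.
- mount: Sloping mount on the blue stand; fixed during a run. x up the slope (30 degrees, rising away from the robot), y sideways, z out of the slope. Origin: on the screw's axis, at the pad's face when the pad is at mid-depth. The pad, screw and latch may stand up to 16 mm farther out or in along z than this, not reported: feel for it. Over 25 N on pad, screw and latch together harms the mount.
- mount_face (a point): Same place and axes as the mount (pad's face at mid-depth, on the screw's axis). Dark steel pad: x -100 to +42, y -50 to +50 mm, on rubber springs; it yields 1 mm for each 8 N pressed. Brass screw out of the pad at x = 0, y = 0: neck 8 mm across, 6 mm long, then a head 16 mm across, 4 mm thick; its top is 10 mm above the pad.
- latch (a joint): Red latch bar in the pad, x +18 to +26, y -31 to +31 mm of the mount. 0 = out, 5 mm above the pad's face; 0.005 = flush with it. The plate pushes it down while over it (1 N to start, 3 N flush). It springs out once the plate's top edge has passed it, about 2 mm before the screw meets the slot's end, and then stops the plate sliding back up.
- spanner: open-ended steel spanner lying on the bench, handle along its x. Bystander; origin at its underside.
- screwdriver: screwdriver lying on the bench along its x. Bystander; origin at its underside.
- bearing: steel bearing ring lying flat, 52 mm across, 16 mm high. Bystander; origin at its underside.
- oil: green oil bottle, 60 mm across, 150 mm tall, standing. Bystander; origin at its underside.
- flange: aluminium flange, 90 mm across, 40 mm high, lying on the bench. Bystander; origin at its underside.
- shaft: plain steel shaft lying along its x, 26 mm across, 130 mm long. Bystander.
Mind the look-alikes: they are no part of the job. Leave any brown or turquoise look-alike of the part that bears readout_grip alone.

How it is judged:
On the way, in this order (a step that is already met when the one before it is completed fails the run):
1. the readout has been picked up off the bench (height (world z) of readout_grip above 0.07 m), for 0.2 s.
2. the entry is over the screw head and the plate is pressed flush, with the latch bar right down (4.2 of 5 mm) (x of readout_grip in the frame of mount between -0.058 and -0.046 m and y of readout_grip in the frame of mount between -0.006 and 0.006 m and angle between the z axis of readout_grip and the z axis of mount, either way round below 0.08 rad and value of joint latch above 0.0042 m), for 0.1 s.
At the end, for the whole second after the job is handed in: The readout hangs released and at rest: screw within 4 mm of the closed end of the slot along it and across it, plate flat on the pad (0.06 rad) and straight on the slope (0.10 rad), latch bar sprung out (less than 1.5 mm in) behind the top edge (x of readout_grip in the frame of mount between -0.0755 and -0.068 m and y of readout_grip in the frame of mount between -0.004 and 0.004 m and z of readout_grip in the frame of mount between 0.003 and 0.045 m and angle between the z axis of readout_grip and the z axis of mount, either way round below 0.06 rad and angle between the x axis of readout_grip and the x axis of mount, either way round below 0.1 rad and value of joint latch below 0.0015 m and linear speed of readout below 0.01 m/s); the robot touches nothing.
It fails at once if more than 25 N between the readout and the mount (contact force between readout and mount above 25 N).
It fails at once if a bystander (spanner, screwdriver, bearing, oil bottle, flange, shaft) is moved more than 30 mm (distance of any of spanner, screwdriver, bearing, oil, flange, shaft from where it was at the start of the episode above 0.03 m).
It also fails if it takes over 48 s, if anything falls off the work surface, if the arm or the gripper's body presses on something with over 40 N, if the wrist force passes 120 N, or if a joint passes its speed limit or range.

### The arm

A 6-joint arm with a two-finger parallel gripper is mounted at the origin on the work surface. World frame = base frame: x ahead of the robot, y to its left, z up, the work surface at z = 0. Lengths are in m, angles in rad, forces in N, time in s.
With the tool pointing down it reaches from about 0.375 to 0.975 m from the base axis. Payload 3.8 kg.
Tool frame: the origin (TCP) lies on the centre line of the jaws, within the pads' length; the fingertips stand 14 mm ahead of it and the grasp point (between the pads) lies 5 mm behind it; z points along the fingers, y is the line along which they close (so a half turn about z gives the same grasp; the last joint's range is limited). The gripper opens to 85 mm and grips with 20 to 120 N. Pads are 22 mm wide; open, the fingers measure 114 mm over their backs; the gripper's body (76 mm by 85 mm) begins 54 mm behind the grasp point. The pads swing forward as they close: fully open they stand 13 mm farther back than shut.
Start: joints at [1.228, 0.264, 1.604, -0, 1.274, -0.037], TCP at [0.203, 0.644, 0.245] pointing down, gripper open.
Joint ranges: [-2.63, 2.63], [-0.94, 2.18], [0.31, 2.57], [-1.31, 4.45], [0, 2.66], [-2.55, 2.55]. Speed limits (rad/s): [2.57, 2.57, 3.14, 3.14, 3.14, 3.14].

### API

Orientations are given as a rotation vector (axis times angle).
In Python, from workcell import bot, eyes, spot_in gives the robot as it stands.
- The arm moves only by the tool carry_out, never from a script. Its argument "series" is text: rows parted by semicolons, each of 4 numbers parted by spaces: the shift along the world's x, y, z in m, then the turn about the world's z in degrees. In form: tx ty tz roll; .... A call has 1 to 20 rows; each row shifts and turns the commanded pose from where the row before left it; what a row does not reach is not made up. A row lasts 1/8 s, in which the tool goes at most 62.5 mm and 10.7 degrees, less where a joint would pass 70% of its speed; a pose out of reach is approached as far as the arm can. A call is refused whole if a number of a shift passes 0.0625 or a number of a turn 10.7, either way. A call with a gripper value outside its range is refused whole. "jaw" is the gripper command: -1 is shut, 1 is fully open, values between are in proportion, set as the call begins (left out, the last holds). The fingers move at their own pace and stop on an object; "grip_force" is the grip in N (left out, the last holds). Time passes only in rows, so rows that do not move let the fingers close. It gives the time, the measured TCP pose, the force, the opening and the grip force at its end, in the units of the state.
- bot.read_state(): the state, without advancing time (a new reading comes with each control period).
- eyes.read_camera(name): name is "scene" or "side" or "wrist"; returns (picture, depth): 480x640x3 uint8, blue, green, red; 480x640 float32, m along the optical axis (not along the pixel's ray), 0 where there is no reading.
- eyes.get_calibration(name): a dict with "K" (3x3 intrinsics, pixels), "position" and "rotation" of the camera in the world; the wrist camera has in their place "T_tool_cam" (4x4, takes a point from camera to tool coordinates, whose origin is the TCP and whose axes are the flange's). Camera axes: x right, y down, z forward; pixel columns grow to the right and rows downward; lengths in m; the calibration is good to about 2 mm. The wrist camera is an equidistant fisheye: a pixel r from the principal point sees the ray r / f radians off the axis. A picture is of the moment at which its call begins: read the wrist's pose just before it. get_calibration takes no time and is no camera call.
- bot.finish_job(): hands the job in; it is judged then, once.
Trained networks look in the newest picture that a camera, given by its name, has taken for a name from the list of things; names that differ only in an ending like _2 or _b are one class to them, and where a whole thing is asked for, a point or a joint stands for the part that bears it (a point fixed in the world has none). Each returns a list of dicts, best first, with "score" (0 to 1); they miss things now and then, are a little off and sometimes report something else, mostly with a low value. They report only what shows in the picture. A call takes as long as a camera call. They do not tell look-alikes from the thing itself.
- spot_in(camera, target): "rect" ([centre column, centre row, width, height] in pixels, round what is visible of it).
The state is a dict: "time": time; "q": joint angles; "joint_vel": joint speeds; "joint_torque": joint torques, N m; "tool_pos": TCP position; "tcp_rot": TCP orientation; "wrist_force": force on the tool from outside, world axes, zero at the start; "torque": the same for the moment, N m; "width": opening from 0.0 (shut) to 1.0 (fully open); "grip_force": force on a finger pad.
Only numpy, scipy, OpenCV 4.12 (cv2) and the standard library are available. Lean on these libraries where they do the work, as an engineer would, in place of code of your own. Each camera call takes 0.05 s, during which the arm holds its last target. There are 200 camera calls.

## Working session

There is one attempt and no reset: what is moved stays moved. The work goes in short steps, Python scripts to look and compute and a tool call to move; the robot and the scene stay as the last step left them, time stands still between calls to the robot, and variables do not carry over. Pictures are saved under pics/ and viewed, at most 10 in all, crops included, and the job is handed in when it is done.

Besides the shell and the picture viewer there is one more tool, called after "Request:" as a command line: name --argument value ..., lists and objects as JSON in quotes. carry_out: Moves the arm, as the interface text tells. Its arguments: {"type":"object","properties":{"series":{"type":"string"},"jaw":{"type":"number"},"grip_force":{"type":"number"}},"required":["series"]}

```bash
mkdir -p pics; cat > h.py <<'E'
import numpy as np, cv2
from scipy.spatial.transform import Rotation as R
from workcell import bot, eyes, spot_in
def cam(n):
    c=eyes.get_calibration(n); K=np.array(c["K"]); Rm=np.array(c["rotation"]); 
    if Rm.shape!=(3,3): Rm=R.from_rotvec(Rm.ravel()).as_matrix() if Rm.size==3 else R.from_quat(Rm.ravel()).as_matrix()
    return K,Rm,np.array(c["position"])
def cloud(n,d):
    K,Rm,p=cam(n); v,u=np.mgrid[:480,:640]
    P=np.stack([(u-K[0,2])/K[0,0]*d,(v-K[1,2])/K[1,1]*d,d],-1)
    W=P@Rm.T+p; W[d<=0]=np.nan; return W
E
python3 - <<'E'
from h import *
print(bot.read_state())
for n in("scene","side"):
    im,d=eyes.read_camera(n); cv2.imwrite(f"pics/{n}0.png",im); np.savez(f"{n}0.npz",im=im,d=d)
    print(n,eyes.get_calibration(n))
    for t in("readout_grip","latch","keyhole_entry","oil","flange","shaft","spanner","screwdriver","bearing"):
        try: print(t,[(np.round(x["rect"]),round(x["score"],2)) for x in spot_in(n,t)])
        except Exception as e: print(t,e)
E
```

```text
{'time': 0.0, 'q': array([ 1.22808599e+00,  2.64758583e-01,  1.60538741e+00, -6.05020522e-06,
        1.27366046e+00, -3.69206270e-02]), 'joint_vel': array([-1.07847641e-03,  1.56951316e-04,  1.11534622e-03, -3.82809569e-04,
       -2.45965592e-03,  2.59440893e-05]), 'joint_torque': array([-4.20024589e-04, -5.15129614e+01, -3.67304599e+01,  2.48297221e-05,
        1.31697144e-02,  1.87169491e-05]), 'tool_pos': array([0.20299002, 0.64302766, 0.24395107]), 'tcp_rot': array([-0.47839829, -3.10453526,  0.00341623]), 'wrist_force': array([ 0.72853755, -0.00740842, -0.90667286]), 'torque': array([0.0347813 , 0.02258303, 0.0547062 ]), 'grip_force': 0.0, 'width': 0.9938774700270218}
scene {'K': array([[453.1041194 ,   0.        , 317.33248296],
       [  0.        , 453.1041194 , 235.5405672 ],
       [  0.        ,   0.        ,   1.        ]]), 'position': array([1.04269145, 0.49241478, 1.21281893]), 'rotation': array([-0.9824209 , -2.62121968,  0.83165681])}
readout_grip [(array([339., 180.,  46.,  37.]), 0.95), (array([365., 244.,  48.,  40.]), 0.93), (array([304., 230.,  40.,  37.]), 0.
[... 1182 characters left out ...]
  57.]), 0.66), (array([330., 456.,  71.,  48.]), 0.6)]
latch [(array([309., 154.,  13.,   9.]), 0.52)]
keyhole_entry [(array([252., 272.,  40.,  47.]), 0.93), (array([378., 208.,  52.,  38.]), 0.76), (array([236., 357.,  50.,  56.]), 0.73), (array([308., 308.,  61.,  53.]), 0.7), (array([333., 455.,  68.,  45.]), 0.61)]
oil [(array([408., 327.,  30.,  51.]), 0.78)]
flange [(array([302., 391.,  36.,  32.]), 0.95)]
shaft [(array([241., 168.,  33.,  26.]), 0.8)]
spanner [(array([226., 217.,  59.,  16.]), 0.86)]
screwdriver [(array([373., 259.,  43.,  43.]), 0.92)]
bearing [(array([370., 258.,  43.,  36.]), 0.73), (array([379., 295.,  21.,  23.]), 0.59), (array([224., 218.,  65.,  15.]), 0.43)]
```

View pics/scene0.png

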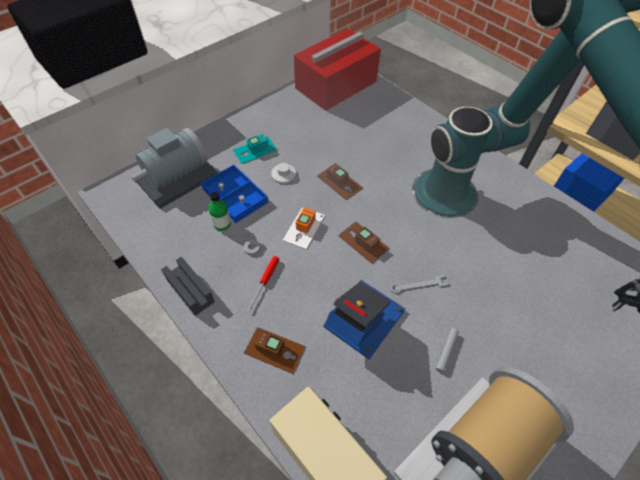

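View pics/side0.png

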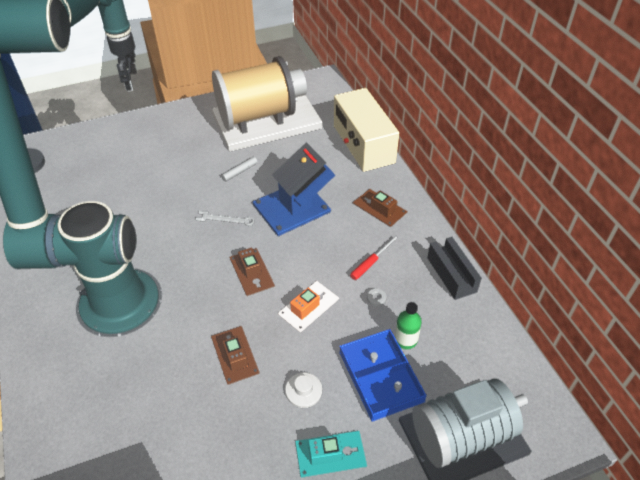

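Five candidates: orange on a white plate at scene (304,228) / side (310,305); browns at scene (339,180), (365,242), (274,350); turquoise at (256,149). Only the first is orange with a white plate. I'll confirm it with an enlarged crop and measure it.

```bash
python3 - <<'E'
from h import *
S=np.load("scene0.npz"); D=np.load("side0.npz")
a=cv2.resize(S["im"][190:270,260:350],None,fx=4,fy=4,interpolation=cv2.INTER_CUBIC)
b=cv2.resize(D["im"][130:250,240:350],None,fx=4,fy=4,interpolation=cv2.INTER_CUBIC)
c=cv2.resize(D["im"][265:345,260:360],None,fx=4,fy=4,interpolation=cv2.INTER_CUBIC)
H=480; out=np.zeros((680,800,3),np.uint8)
out=np.zeros((800,820,3),np.uint8); out[:320,:360]=a; out[330:650,:400]=c; out[:480,370:810]=b
cv2.imwrite("pics/crop.png",out[:650][:, :].copy() if 0 else cv2.resize(out[:650],None,fx=.9,fy=.9))
for n,Z in(("scene",S),("side",D)):
    im,d=Z["im"],Z["d"]; W=cloud(n,d); hsv=cv2.cvtColor(im,cv2.COLOR_BGR2HSV); h,s,v=[hsv[...,i].astype(int) for i in range(3)]
    x0,y0,x1,y1=(275,200,335,255) if n=="scene" else (270,275,350,335)
    m=np.zeros((480,640),bool); m[y0:y1,x0:x1]=1
    wh=m&(s<30)&(v>195)
    org=m&(h>5)&(h<15)&(s>150)
    for nm,q in(("white",wh),("orange",org)):
        P=W[q]; P=P[~np.isnan(P[:,0])]
        r=cv2.minAreaRect((P[:,:2]*1000).astype(np.float32)); print(n,nm,len(P),"med",np.nanmedian(P,0).round(4),"rect",r)
    x0,y0,x1,y1=(315,270,410,360) if n=="scene" else (245,140,340,235)
    m[:]=0; m[y0:y1,x0:x1]=1
    pad=m&(s<60)&(v<90)&(W[...,2]>.1)
    P=W[pad]; P=P[~np.isnan(P[:,0])]; 
    for _ in range(4):
        c=np.median(P,0); U,Sg,Vt=np.linalg.svd(P-P.mean(0),full_matrices=False); nn=Vt[2]*np.sign(Vt[2][2]); r=(P-P.mean(0))@nn; P=P[abs(r)<max(.003,2*r.std())]
    print(n,"pad",len(P),P.mean(0).round(4),"n",nn.round(3),"tilt",np.degrees(np.arccos(nn[2])),"az",np.degrees(np.arctan2(nn[1],nn[0])), "res",r.std())
    az=np.arctan2(-nn[1],-nn[0]); ex=np.array([np.cos(az)*np.cos(np.pi/6),np.sin(az)*np.cos(np.pi/6),.5]); ey=np.cross([0,0,1],ex);ey/=np.linalg.norm(ey)
    print(" rect",cv2.minAreaRect((np.c_[P@ex,P@ey]*1000).astype(np.float32)))
    for nm,q in(("red",m&((h<5)|(h>175))&(s>150)&(v>80)),("brass",m&(h>8)&(h<28)&(s>90)&(v>70))):
        Q=W[q];Q=Q[~np.isnan(Q[:,0])]; print(n,nm,len(Q),np.median(Q,0).round(4) if len(Q) else "", "pix",np.argwhere(q).mean(0)[::-1].round(1) if len(Q) else "", "height over pad",((Q-P.mean(0))@nn).mean().round(4) if len(Q) else "")
E
```

```text
scene white 359 med [ 0.5206 -0.1967  0.003 ] rect ((480.6568908691406, -204.4685821533203), (151.9522705078125, 86.89276123046875), 24.42995834350586)
scene orange 221 med [ 0.4768 -0.1967  0.0441] rect ((468.8456115722656, -205.57305908203125), (75.35478973388672, 42.62234878540039), 26.632219314575195)
scene pad 1023 [0.5892 0.1703 0.1562] n [-0.48  -0.091  0.873] tilt 29.238801468970877 az -169.30429245061868 res 0.0019599125002441133
 rect ((607.0205688476562, 56.32156753540039), (143.90994262695312, 99.4284896850586), 0.6235759854316711)
scene red 90 [0.6302 0.1763 0.1846] pix [354.8 307.6] height over pad 0.0044
scene brass 31 [0.6094 0.1711 0.1758] pix [359.1 302.6] height over pad 0.0068
side white 912 med [ 0.4945 -0.2175  0.0039] rect ((481.41058349609375, -200.7101287841797), (162.2637481689453, 95.58822631835938), 25.69974708557129)
side orange 345 med [ 0.4563 -0.2259  0.0431] rect ((459.19970703125, -202.2519989013672), (67.80195617675781, 73.07180786132812), 24.619632720947266)
side pad 133 [0.6113 0.1317 0.1349] n [-0.289 -0.576  0.765] tilt 40.12269201423993 az -116.67342764386724 res 0.007512236507498772
 rect ((421.9071960449219, -462.98846435546875), (74.72332763671875, 115.00089263916016), 46.031288146972656)
side red 47 [0.6282 0.1716 0.186 ] pix [309.9 155.4] height over pad 0.011
side brass 26 [0.6087 0.1688 0.1757] pix [303.5 159.5] height over pad 0.0082
```

View pics/crop.png

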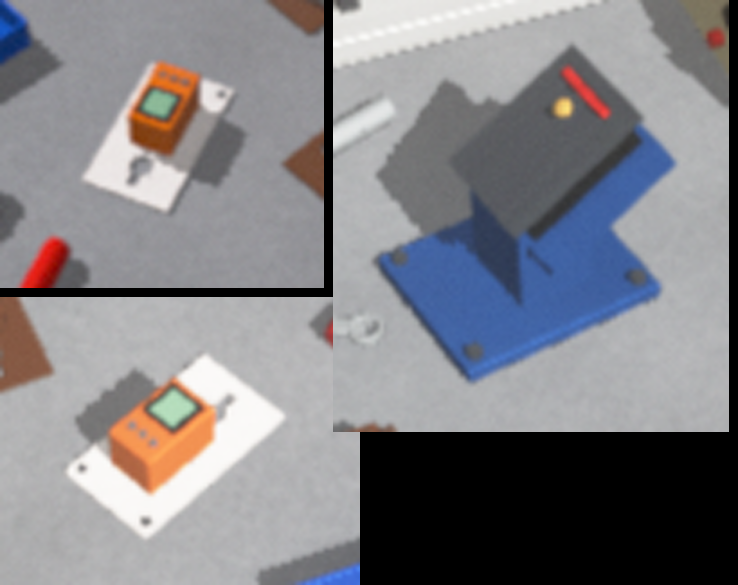

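The crops confirm it: the orange housing on a white plate, with the keyhole towards world +x (scene about (299,237)). The mount has its brass screw at side (303,159) and its red latch at (310,155). Moving over the readout.

Request:
carry_out --series "0.028 -0.053 0 -8.6;0.028 -0.053 0 -8.6;0.028 -0.053 0 -8.6;0.028 -0.053 0 -8.6;0.028 -0.053 0 -8.6;0.028 -0.053 0 -8.6;0.028 -0.053 0 -8.6;0.028 -0.053 0 -8.6;0.006 -0.053 0 -8.6;0.006 -0.053 0 -8.6;0.006 -0.053 0 -8.6;0.006 -0.053 0 -8.6;0.006 -0.053 0 -8.6;0.006 -0.053 0 -8.6;0.006 -0.053 0 -8.6;0.006 -0.053 0 -8;0 0 0 0;0 0 0 0" --jaw 1 --grip_force 30

```text
time: 3.25
tool_pos: [0.475, -0.2042, 0.2451]
tcp_rot: [-3.063, -0.692, 0.0]
wrist_force: [0.3, -0.1, -0.5]
width: 0.996
grip_force: 0.0
```

```bash
cat >> h.py <<'E'
def pose():
    s=bot.read_state(); T=np.eye(4); T[:3,:3]=R.from_rotvec(s["tcp_rot"]).as_matrix(); T[:3,3]=s["tool_pos"]; return T
def wrist():
    T=pose(); im,d=eyes.read_camera("wrist"); c=eyes.get_calibration("wrist"); return im,d,T@np.array(c["T_tool_cam"]),np.array(c["K"])
def wcloud(d,Tc,K):
    v,u=np.mgrid[:480,:640]; x=(u-K[0,2])/K[0,0]; y=(v-K[1,2])/K[1,1]; th=np.hypot(x,y); k=np.where(th>1e-6,np.tan(np.minimum(th,1.5))/np.maximum(th,1e-6),1)
    W=np.stack([x*k*d,y*k*d,d],-1)@Tc[:3,:3].T+Tc[:3,3]; W[d<=0]=np.nan; return W
E
python3 - <<'E'
from h import *
s=bot.read_state(); print(s["time"],s["tool_pos"],s["q"].round(3))
T=pose(); print("tool x heading",np.degrees(np.arctan2(T[1,0],T[0,0])))
im,d,Tc,K=wrist(); cv2.imwrite("pics/w1.png",im); W=wcloud(d,Tc,K)
hsv=cv2.cvtColor(im,cv2.COLOR_BGR2HSV); h,sa,v=[hsv[...,i].astype(int) for i in range(3)]
near=np.hypot(W[...,0]-.48,W[...,1]+.205)<.1
for nm,q in(("white",near&(sa<30)&(v>150)&(W[...,2]<.015)),("plate+",near&(W[...,2]<.06)&((sa<30)&(v>150)|(h>5)&(h<15)&(sa>150))),("top",near&(h>5)&(h<15)&(sa>120)&(W[...,2]>.04))):
    P=W[q]; print(nm,len(P),np.median(P,0).round(4) if len(P) else "",cv2.minAreaRect((P[:,:2]*1000).astype(np.float32)) if len(P) else "")
E
```

```text
3.25 [ 0.47495327 -0.20415948  0.2451077 ] [-4.540e-01 -3.600e-02  1.937e+00  1.000e-03  1.242e+00  6.720e-01]
tool x heading 25.471910713493536
white 6099 [ 0.5101 -0.2076  0.0035] ((478.1409912109375, -207.163330078125), (152.8966522216797, 85.62200927734375), 24.987180709838867)
plate+ 7945 [ 0.4991 -0.2092  0.0038] ((478.1409912109375, -207.163330078125), (152.8966522216797, 85.62200927734375), 24.987180709838867)
top 1898 [ 0.4588 -0.215   0.0475] ((471.04986572265625, -219.97120666503906), (69.2540283203125, 60.92026901245117), 25.034645080566406)
```

View pics/w1.png

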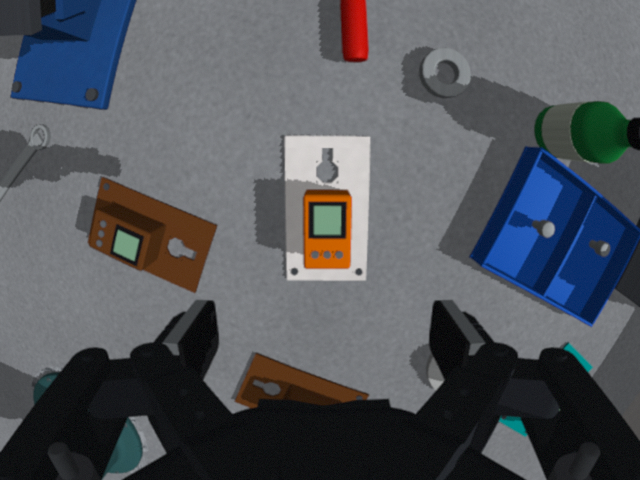

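Request:
carry_out --series "-0.004 -0.006 -0.04 -0.5;0 0 -0.05 0;0 0 -0.05 0;0 0 -0.04 0;0 0 -0.025 0;0 0 -0.013 0;0 0 0 0;0 0 0 0"

```text
time: 4.3
tool_pos: [0.4724, -0.2105, 0.0286]
tcp_rot: [3.066, 0.68, 0.003]
wrist_force: [0.3, -0.1, 0.1]
width: 1.002
grip_force: 0.0
```

Request:
carry_out --series "0 0 0 0;0 0 0 0;0 0 0 0;0 0 0 0;0 0 0 0;0 0 0 0" --jaw -1 --grip_force 30

```text
time: 5.05
tool_pos: [0.4716, -0.2105, 0.0281]
tcp_rot: [3.067, 0.679, 0.001]
wrist_force: [-1.1, 2.7, 5.7]
width: 0.511
grip_force: 33.3
```

Request:
carry_out --series "0 0 0.02 0;0 0 0.04 0;0 0 0.04 0;0 0 0.05 0;0 0.02 0.05 0;0 0.04 0.04 -2;-0.004 0.045 0.02 -3;-0.004 0.045 0 -3;-0.004 0.045 0 -3;-0.004 0.045 0 -3;-0.004 0.045 0 -0.3;0 0.045 0 0;0 0.02 0 0;0 0 0 0;0 0 0 0"

```text
time: 6.92
tool_pos: [0.4507, 0.139, 0.2863]
tcp_rot: [3.127, 0.292, -0.003]
wrist_force: [0.2, -0.6, -3.8]
width: 0.513
grip_force: 32.4
```

```bash
python3 - <<'E'
from h import *
s=bot.read_state(); print(s["time"],s["tool_pos"],s["q"].round(3),s["wrist_force"],s["grip_force"])
T=pose(); print("tool x heading",np.degrees(np.arctan2(T[1,0],T[0,0])))
im,d,Tc,K=wrist(); cv2.imwrite("pics/w2.png",im); W=wcloud(d,Tc,K); np.savez("w2.npz",im=im,d=d,W=W,T=T,Tc=Tc,K=K)
hsv=cv2.cvtColor(im,cv2.COLOR_BGR2HSV); h,sa,v=[hsv[...,i].astype(int) for i in range(3)]
m=(abs(W[...,0]-.6)<.13)&(abs(W[...,1]-.17)<.13)&(W[...,2]>.09)&(W[...,2]<.23)
P=W[m&(sa<60)&(v<110)]
for _ in range(5):
    c=P.mean(0); Vt=np.linalg.svd(P-c,full_matrices=False)[2]; n=Vt[2]*np.sign(Vt[2][2]); r=(P-c)@n; P=P[abs(r)<max(.002,2*r.std())]
az=np.arctan2(-n[1],-n[0]); print("pad",len(P),c,n,np.degrees(np.arccos(n[2])),"x heading",np.degrees(az))
q=cv2.minAreaRect((P[:,:2]*1000).astype(np.float32)); print("plan rect",q,"expect 123x100")
for nm,k in(("red",m&((h<5)|(h>175))&(sa>150)&(v>60)),("brass",m&(h>10)&(h<30)&(sa>90)&(v>80))):
    Q=W[k]; print(nm,len(Q),np.median(Q,0) if len(Q) else"",((Q-c)@n).mean() if len(Q) else "")
    if nm=="red" and len(Q)>9: print(cv2.minAreaRect((Q[:,:2]*1000).astype(np.float32)))
E
```

```text
6.925 [0.45069458 0.13896432 0.28630965] [ 2.470e-01 -1.520e-01  1.966e+00 -1.000e-03  1.329e+00  1.631e+00] [ 0.24668826 -0.62381026 -3.79920374] 32.3820161819458
tool x heading 10.679837675519702
pad 14621 [0.58195945 0.16363659 0.15228126] [-0.49142484 -0.09450087  0.86577781] 30.028360510611424 x heading 10.88508813201019
plan rect ((581.6538696289062, 163.6078643798828), (73.14563751220703, 100.59252166748047), 10.750505447387695) expect 123x100
red 0  
brass 438 [0.60624862 0.16776133 0.17746638] 0.009181011964990132
```

View pics/w2.png

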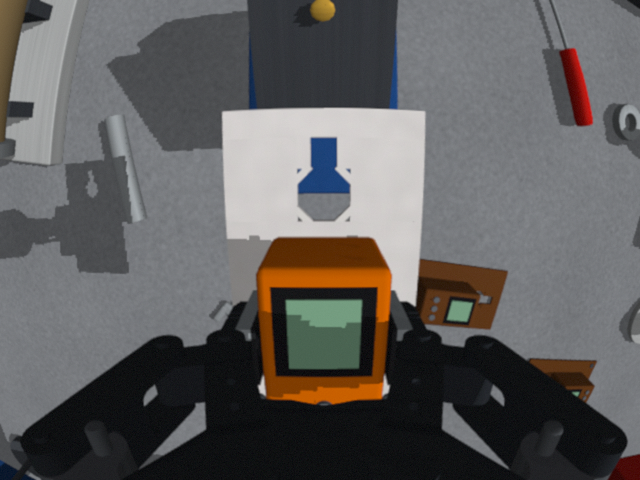

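The picture shows the readout held straight, keyhole at (324,180), with the screw head ahead at (322,10). Next: the plate's pose in the hand.

```bash
python3 - <<'E'
from h import *
z=np.load("w2.npz"); W,im,T,d=z["W"],z["im"],z["T"],z["d"]; hsv=cv2.cvtColor(im,cv2.COLOR_BGR2HSV); sa,v=hsv[...,1].astype(int),hsv[...,2].astype(int)
a=np.radians(10.7); ex=np.array([np.cos(a),np.sin(a),0]); ey=np.array([-ex[1],ex[0],0])
L=np.stack([(W-T[:3,3])@ex,(W-T[:3,3])@ey,W[...,2]-T[2,3]],-1)
m=np.zeros((480,640),bool); m[105:300,215:430]=1; m&=(sa<40)&(v>100)&(d<.3)
P=L[m]; 
for _ in range(5):
    c=P.mean(0); n=np.linalg.svd(P-c,full_matrices=False)[2][2]; n*=np.sign(n[2]); r=(P-c)@n; P=P[abs(r)<max(.0015,2*r.std())]
print(len(P),c,n,"pitch(+ = front up)",np.degrees(np.arctan2(-n[0],n[2])),"roll",np.degrees(np.arctan2(n[1],n[2])),"x range",np.percentile(P[:,0],[.2,99.8]),"y range",np.percentile(P[:,1],[.5,99.5]))
print("plate top z at x=0",c[2]+n[0]/n[2]*c[0])
k=np.zeros((480,640),bool); k[160:225,290:358]=1; k&=(W[...,2]<.2)
# entry centre by pixel ray at plate plane
vv,uu=np.argwhere(k).T; print("hole px cols",uu.min(),uu.max(),"rows",vv.min(),vv.max())
K,Tc=z["K"],z["Tc"]
def ray(u,w):
    x=(u-K[0,2])/K[0,0];y=(w-K[1,2])/K[1,1];t=np.hypot(x,y);g=np.tan(t)/max(t,1e-6);D=Tc[:3,:3]@np.array([x*g,y*g,1]);o=Tc[:3,3]-T[:3,3]
    D=np.array([D@ex,D@ey,D[2]]);o=np.array([o@ex,o@ey,o[2]]);return o+D*((c-o)@n)/(D@n)
for p in((324,193),(298,194),(351,194),(324,219),(324,138),(222,112),(425,112)): print(p,ray(*p).round(4))
E
```

```text
Traceback (most recent call last):
numpy.linalg.LinAlgError: SVD did not converge
```

```bash
cat > pl.py <<'E'
from h import *
import sys
def plate(z,box=(105,300,215,430),px=((324,193),(298,194),(351,194),(324,219),(324,138),(222,112),(425,112))):
    W,im,T,d=z["W"],z["im"],z["T"],z["d"]; hsv=cv2.cvtColor(im,cv2.COLOR_BGR2HSV); sa,v=hsv[...,1].astype(int),hsv[...,2].astype(int)
    a=np.radians(10.7); ex=np.array([np.cos(a),np.sin(a),0]); ey=np.array([-ex[1],ex[0],0])
    L=np.stack([(W-T[:3,3])@ex,(W-T[:3,3])@ey,W[...,2]-T[2,3]],-1)
    m=np.zeros((480,640),bool); m[box[0]:box[1],box[2]:box[3]]=1; m&=(sa<40)&(v>100)&(d<.3)&(d>0)
    P=L[m]; P=P[np.isfinite(P).all(1)]; c=np.median(P,0); P=P[abs(P[:,2]-c[2])<.04]
    for _ in range(6):
        c=P.mean(0); n=np.linalg.svd(P-c,full_matrices=False)[2][2]; n*=np.sign(n[2]); r=(P-c)@n; P=P[abs(r)<max(.0015,2*r.std())]
    print(len(P),c,n,"pitch(+ front up)",np.degrees(np.arctan2(-n[0],n[2])),"roll",np.degrees(np.arctan2(n[1],n[2])),"x",np.percentile(P[:,0],[.2,99.8]),"y",np.percentile(P[:,1],[.5,99.5]))
    print("plate top z at x=0",c[2]+n[0]/n[2]*c[0])
    K,Tc=z["K"],z["Tc"]
    for u,w in px:
        x=(u-K[0,2])/K[0,0];y=(w-K[1,2])/K[1,1];t=np.hypot(x,y);g=np.tan(t)/max(t,1e-6);D=Tc[:3,:3]@np.array([x*g,y*g,1]);o=Tc[:3,3]-T[:3,3]
        D=np.array([D@ex,D@ey,D[2]]);o=np.array([o@ex,o@ey,o[2]]);print((u,w),(o+D*((c-o)@n)/(D@n)).round(4))
E
python3 -c "
from pl import *
plate(np.load('w2.npz'))"
```

```text
25655 [ 0.05165692 -0.00059924 -0.02467637] [2.14757903e-03 6.58761757e-04 9.99997477e-01] pitch(+ front up) -0.12304733597791609 roll 0.03774435816531198 x [0.00099008 0.08333443] y [-0.04232155  0.04094479]
plate top z at x=0 -0.02456543568332167
(324, 193) [ 0.0482 -0.0009 -0.0247]
(298, 194) [ 0.0478  0.0098 -0.0247]
(351, 194) [ 0.0478 -0.0121 -0.0247]
(324, 219) [ 0.0372 -0.0009 -0.0246]
(324, 138) [ 0.0709 -0.001  -0.0247]
(222, 112) [ 0.083   0.0412 -0.0248]
(425, 112) [ 0.0829 -0.0428 -0.0247]
```

Measured: plate level in the hand, top edge 83 mm ahead of the tool, underside 28.6 mm below the TCP. The tool can't tilt, so I'll pre-tilt the plate by pressing its top edge gently on the lower part of the pad, below the screw, so it pivots in the pads.

Request:
carry_out --series "0.03 0.006 -0.02 0.1;0.03 0.0055 -0.03 0;0 0 -0.025 0;0 0 -0.012 0;0 0 -0.004 0;0 0 0 0;0 0 0 0" --grip_force 20

```text
time: 7.85
tool_pos: [0.5119, 0.1513, 0.1977]
tcp_rot: [-3.127, -0.295, -0.004]
wrist_force: [0.4, 0.6, -3.5]
width: 0.511
grip_force: 32.3
```

Request:
carry_out --series "0 0 -0.003 0;0 0 -0.003 0;0 0 -0.003 0;0 0 -0.003 0"

```text
time: 8.35
tool_pos: [0.5111, 0.1513, 0.1848]
tcp_rot: [-3.128, -0.295, 0.0]
wrist_force: [-5.3, -1.6, 3.5]
width: 0.512
grip_force: 33.2
```

Request:
carry_out --series "0 0 -0.002 0;0 0 -0.002 0;0 0 -0.002 0" --jaw -1 --grip_force 20

```text
time: 8.72
tool_pos: [0.5094, 0.1509, 0.1783]
tcp_rot: [3.127, 0.295, -0.006]
wrist_force: [-8.5, -1.8, 3.8]
width: 0.513
grip_force: 33.6
```

Request:
carry_out --series "-0.001 0 -0.003 0;-0.001 0 -0.003 0;-0.001 0 -0.003 0"

```text
time: 9.1
tool_pos: [0.5072, 0.1507, 0.1692]
tcp_rot: [3.127, 0.295, -0.004]
wrist_force: [-5.7, -2.2, 0.6]
width: 0.512
grip_force: 33.9
```

```bash
cat >> pl.py <<'E'
def snap(f,**k):
    s=bot.read_state(); print(s["time"],s["tool_pos"].round(4),s["wrist_force"].round(1),s["grip_force"].round(1))
    T=pose(); im,d,Tc,K=wrist(); np.savez(f+".npz",im=im,d=d,W=wcloud(d,Tc,K),T=T,Tc=Tc,K=K); cv2.imwrite(f"pics/{f}.png",im); plate(np.load(f+".npz"),**k)
E
python3 -c "
from pl import *
snap('w3')"
```

```text
Traceback (most recent call last):
  File "pl.py", line 18, in snap
    s=bot.read_state(); print(s["time"],s["tool_pos"].round(4),s["wrist_force"].round(1),s["grip_force"].round(1))
                                                                                         ^^^^^^^^^^^^^^^^^^^^^
AttributeError: 'float' object has no attribute 'round'
```

```bash
sed -i 's/,s\["grip_force"\].round(1)//' pl.py; python3 -c "
from pl import *
snap('w3')"
```

```text
9.1 [0.5072 0.1507 0.1692] [-5.7 -2.2  0.6]
27225 [ 0.05331129 -0.00030906 -0.0142262 ] [-1.98771774e-01  3.14926333e-04  9.80045755e-01] pitch(+ front up) 11.465145475194797 roll 0.01841133338384245 x [0.00088553 0.08360194] y [-0.04212483  0.04094655]
plate top z at x=0 -0.02503873694637882
(324, 193) [ 0.0494 -0.0008 -0.015 ]
(298, 194) [ 0.0491  0.0093 -0.0151]
(351, 194) [ 0.0491 -0.0113 -0.0151]
(324, 219) [ 0.0387 -0.0008 -0.0172]
(324, 138) [ 0.0706 -0.0008 -0.0107]
(222, 112) [ 0.0814  0.0369 -0.0085]
(425, 112) [ 0.0814 -0.0382 -0.0085]
```

View pics/w3.png

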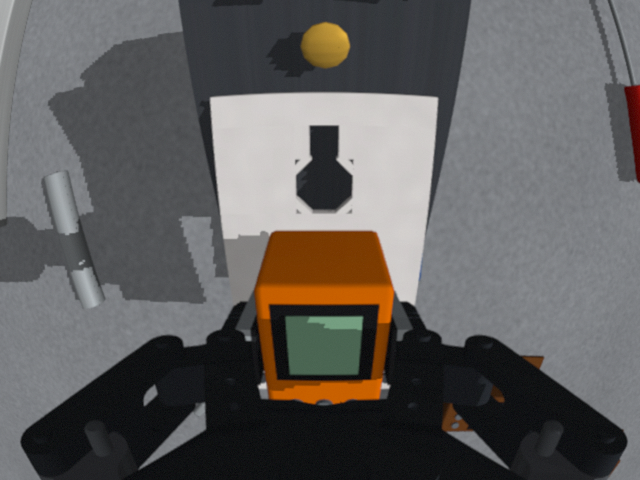

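Pivoting works: pitch is 11.5°, and the edge is still clear of the screw at (325,45). Continuing.

Request:
carry_out --series "-0.0008 0 -0.003 0;-0.0008 0 -0.003 0;-0.0008 0 -0.003 0;-0.0008 0 -0.003 0"

```text
time: 9.65
tool_pos: [0.5053, 0.151, 0.1574]
tcp_rot: [3.127, 0.295, 0.001]
wrist_force: [-2.3, -3.5, 0.8]
width: 0.513
grip_force: 34.7
```

Request:
carry_out --series "-0.0005 0 -0.003 0;-0.0005 0 -0.003 0;0 0 -0.003 0;0 0 0 0"

```text
time: 10.15
tool_pos: [0.5042, 0.1515, 0.1481]
tcp_rot: [-3.127, -0.295, -0.001]
wrist_force: [-1.0, -1.6, -0.2]
width: 0.511
grip_force: 35.4
```

```bash
python3 -c "
from pl import *
snap('w4')"
```

```text
10.15 [0.5042 0.1515 0.1481] [-1.  -1.6 -0.2]
26535 [ 5.38422967e-02 -9.93583592e-05 -2.49416329e-03] [-4.25547878e-01 -6.01566839e-04  9.04935711e-01] pitch(+ front up) 25.18535211273443 roll -0.038088049218831424 x [-0.00032437  0.08150681] y [-0.04178039  0.04067764]
plate top z at x=0 -0.027813613962193267
(324, 193) [ 0.0509 -0.0008 -0.0039]
(298, 194) [ 0.0505  0.0085 -0.004 ]
(351, 194) [ 0.0505 -0.0105 -0.0041]
(324, 219) [ 0.0404 -0.0008 -0.0088]
(324, 138) [ 0.0703 -0.0008  0.0053]
(222, 112) [0.0796 0.032  0.0097]
(425, 112) [ 0.0796 -0.0332  0.0096]
```

Request:
carry_out --series "0 0 -0.003 0;0 0 -0.003 0;0 0 0 0;-0.005 -0.001 0.009 0;-0.01 -0.002 0.017 0;0 0 0.02 0;0 0 0 0;0 0 0 0"

```text
time: 11.2
tool_pos: [0.4885, 0.1481, 0.1882]
tcp_rot: [3.128, 0.295, -0.0]
wrist_force: [-0.4, 0.2, -4.4]
width: 0.514
grip_force: 35.3
```

```bash
python3 - <<'E'
from pl import *
snap('w5')
z=np.load('w5.npz'); W,im,T=z['W'],z['im'],z['T']
hsv=cv2.cvtColor(im,cv2.COLOR_BGR2HSV); h,sa,v=[hsv[...,i].astype(int) for i in range(3)]
m=(abs(W[...,0]-.6)<.13)&(abs(W[...,1]-.17)<.13)&(W[...,2]>.09)&(W[...,2]<.23)
b=m&(h>10)&(h<30)&(sa>90)&(v>80); b[:, :]&=True
P=W[m&(sa<60)&(v<110)&(z['d']>.12)]
for _ in range(8):
    c=np.median(P,0); n0=np.array([-.4912,-.0937,.866]); r=(P-c)@n0; P=P[abs(r-np.median(r))<max(.0015,2*r.std())]
Q=W[b]; pb=np.argwhere(b); print("brass rows",pb.min(0),pb.max(0),len(Q),np.median(Q,0),"minmax mid",(np.percentile(Q,2,0)+np.percentile(Q,98,0))/2,"over pad",((Q-c)@n0).mean(),"pad offs rel O",(np.median((P-np.array([.6113,.1688,.1698]))@n0)))
a=np.radians(10.8);ex=np.array([np.cos(a),np.sin(a),0]);ey=np.array([-ex[1],ex[0],0])
q=np.median(Q,0)-T[:3,3]; print("head in tool axes",q@ex,q@ey,q[2])
E
```

```text
11.2 [0.4885 0.1481 0.1882] [-0.4  0.2 -4.4]
26320 [ 5.39784562e-02 -6.91063129e-05  5.99287756e-04] [-4.81859025e-01 -4.11649800e-04  8.76248658e-01] pitch(+ front up) 28.80689108578012 roll -0.026916782373788608 x [-0.00098423  0.08095607] y [-0.04174022  0.04067245]
plate top z at x=0 -0.02908407441304096
(324, 193) [ 0.0513 -0.0008 -0.0009]
(298, 194) [ 0.0509  0.0083 -0.0011]
(351, 194) [ 0.0509 -0.0103 -0.0011]
(324, 219) [ 0.0408 -0.0008 -0.0066]
(324, 138) [ 0.0703 -0.0008  0.0095]
(222, 112) [0.0792 0.0306 0.0145]
(425, 112) [ 0.0792 -0.0319  0.0144]
brass rows [  0 252] [385 396] 16445 [0.51502284 0.15364219 0.20611862] minmax mid [0.54069872 0.15085108 0.19777531] over pad 0.0760630418419448 pad offs rel O -0.0002459374573449359
head in tool axes 0.0271293813991737 0.0004980730751319882 0.017869646440983517
```

View pics/w5.png

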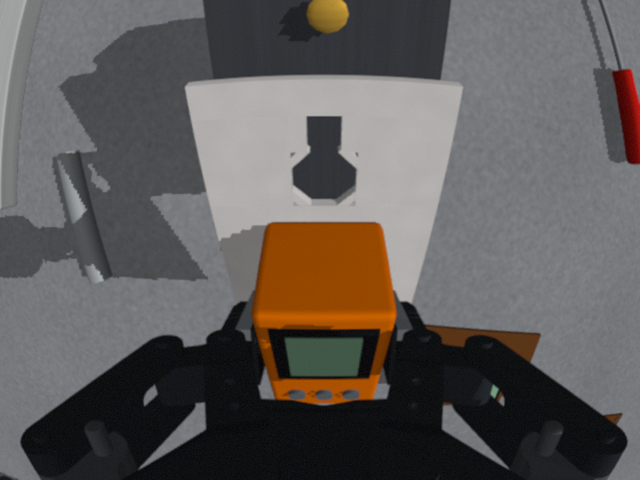

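```bash
python3 - <<'E'
from pl import *
plate(np.load('w5.npz'),px=((324,77),(324,116),(292,173),(357,173),(324,146),(324,201),(324,206)))
z=np.load('w3.npz'); W,im,T=z['W'],z['im'],z['T']
hsv=cv2.cvtColor(im,cv2.COLOR_BGR2HSV); h,sa,v=[hsv[...,i].astype(int) for i in range(3)]
b=(h>10)&(h<30)&(sa>90)&(v>70); b[90:]=0; b[:,:280]=0; b[:,370:]=0
n=np.array([-.4912,-.0937,.866]); Q=W[b]; Q=Q[np.isfinite(Q).all(1)]; hh=Q@n; top=Q[hh>np.percentile(hh,90)-.003]
pb=np.argwhere(b); print(pb.min(0),pb.max(0),len(Q),len(top),"head centre",top.mean(0),"dO=",(top-np.array([.6113,.1688,.1698])).mean(0)@n)
a=np.radians(10.8);ex=np.array([.866*np.cos(a),.866*np.sin(a),.5]);ey=np.array([-np.sin(a),np.cos(a),0])
for e in(ex,ey): p=(top-np.array([.6113,.1688,.1698]))@e; print(p.min(),p.max(),p.mean())
E
```

```text
26320 [ 5.39784562e-02 -6.91063129e-05  5.99287756e-04] [-4.81859025e-01 -4.11649800e-04  8.76248658e-01] pitch(+ front up) 28.80689108578012 roll -0.026916782373788608 x [-0.00098423  0.08095607] y [-0.04174022  0.04067245]
plate top z at x=0 -0.02908407441304096
(324, 77) [ 0.0881 -0.0008  0.0194]
(324, 116) [ 0.077  -0.0008  0.0133]
(292, 173) [0.0587 0.01   0.0032]
(357, 173) [ 0.0587 -0.0119  0.0032]
(324, 146) [ 0.0677 -0.0008  0.0081]
(324, 201) [ 0.0482 -0.0008 -0.0026]
(324, 206) [ 0.0462 -0.0008 -0.0037]
[ 22 301] [ 68 350] 1775 1658 head centre [0.60670227 0.16843029 0.17673843] dO= 0.00830172823717261
-0.008686113376608611 0.007052844521855022 -0.00050189183997544
-0.0073703582536106885 0.008221813131507435 0.0004983648714262516
```

Request:
carry_out --series "0.018 0.003 0.0013 0.1;0.018 0.003 0.0012 0;0.017 0.003 0.0012 0;0.0027 0.0005 -0.0048 0;0.0026 0.0004 -0.0048 0;0 0 0 0;0 0 0 0"

```text
time: 12.12
tool_pos: [0.5467, 0.158, 0.1821]
tcp_rot: [3.127, 0.298, -0.001]
wrist_force: [0.0, 0.1, -4.4]
width: 0.511
grip_force: 35.2
```

```bash
python3 - <<'E'
from pl import *
snap('w6',px=())
im=np.load('w6.npz')['im']; cv2.imwrite('pics/w6c.png',cv2.resize(im[60:260,200:450],None,fx=3,fy=3,interpolation=cv2.INTER_CUBIC))
E
```

```text
12.125 [0.5467 0.158  0.1821] [ 0.   0.1 -4.4]
26241 [ 5.40065762e-02 -1.53695709e-05  5.73191522e-04] [-0.48125747 -0.0013966   0.87657818] pitch(+ front up) 28.767592128497768 roll -0.0912856849553533 x [-0.00108003  0.08093058] y [-0.04171787  0.04063683]
plate top z at x=0 -0.029077407577465405
```

View pics/w6c.png

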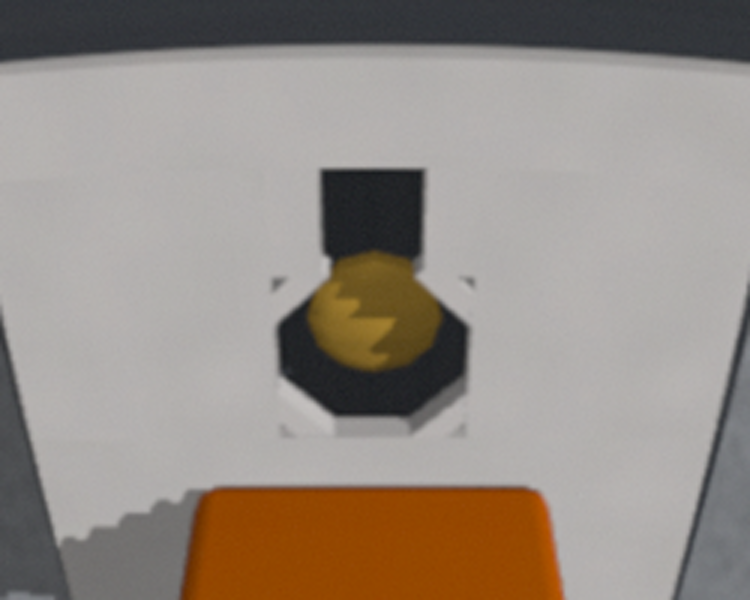

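```bash
python3 - <<'E'
from pl import *
z=np.load('w6.npz'); W,im,T,d=z['W'],z['im'],z['T'],z['d']
plate(z,px=((324,116),(292,175),(357,175),(324,205.5),(324,76)))
hsv=cv2.cvtColor(im,cv2.COLOR_BGR2HSV); h,sa,v=[hsv[...,i].astype(int) for i in range(3)]
b=np.zeros((480,640),bool); b[135:190,295:355]=1; b&=(h>10)&(h<35)&(sa>90)&(d>0)
a=np.radians(10.8);e=np.array([np.cos(a),np.sin(a),0]);y=np.array([-e[1],e[0],0])
L=np.stack([(W-T[:3,3])@e,(W-T[:3,3])@y,W[...,2]-T[2,3]],-1)[b]
n=np.array([-.5,0,.866]);x=np.array([.866,0,.5]); E=np.array([.0581,-.0009,-.0017])
D=L-E; hh=D@n; print(len(L),"h pct",np.percentile(hh,[2,25,50,75,98]).round(4)); t=D[hh>np.median(hh)-.002]
for q,nm in((t@x,"along"),(t[:,1],"lat")): print(nm,np.percentile(q,[1,99]).round(4),q.mean().round(4))
E
```

```text
26241 [ 5.40065762e-02 -1.53695709e-05  5.73191522e-04] [-0.48125747 -0.0013966   0.87657818] pitch(+ front up) 28.767592128497768 roll -0.0912856849553533 x [-0.00108003  0.08093058] y [-0.04171787  0.04063683]
plate top z at x=0 -0.029077407577465405
(324, 116) [ 0.077  -0.0006  0.0132]
(292, 175) [0.0579 0.0101 0.0027]
(357, 175) [ 0.058  -0.0118  0.0027]
(324, 205.5) [ 0.0464 -0.0007 -0.0036]
(324, 76) [ 0.0884 -0.0006  0.0195]
1342 h pct [-0.0132 -0.0044 -0.0036 -0.0031 -0.0023]
along [-0.0068  0.0079] 0.0012
lat [-0.0071  0.0072] 0.0
```

Request:
carry_out --series "0.0016 0.0003 -0.0014 0;0.001 0.0002 -0.0017 0;0.001 0.0002 -0.0017 0;0.001 0.0002 -0.0017 0;0 0 0 0"

```text
time: 12.8
tool_pos: [0.5519, 0.159, 0.1757]
tcp_rot: [3.127, 0.298, -0.001]
wrist_force: [-1.3, -0.0, -3.5]
width: 0.511
grip_force: 35.2
```

Request:
carry_out --series "0.001 0.0002 -0.0017 0;0.001 0.0002 -0.0017 0;0 0 0 0"

```text
time: 13.18
tool_pos: [0.5539, 0.1594, 0.1724]
tcp_rot: [3.127, 0.298, -0.0]
wrist_force: [-2.0, 0.1, -3.5]
width: 0.508
grip_force: 35.3
```

Request:
carry_out --series "0.0005 0.0001 -0.0009 0;0.0005 0.0001 -0.0009 0;0 0 0 0"

```text
time: 13.55
tool_pos: [0.5546, 0.1595, 0.1709]
tcp_rot: [3.127, 0.298, -0.001]
wrist_force: [-4.6, -1.8, 0.7]
width: 0.508
grip_force: 35.8
```

Request:
carry_out --series "0.0005 0.0001 -0.0009 0;0 0 0 0"

```text
time: 13.8
tool_pos: [0.5548, 0.1595, 0.1698]
tcp_rot: [3.127, 0.298, -0.002]
wrist_force: [-5.7, -1.1, 0.7]
width: 0.511
grip_force: 35.8
```

Request:
carry_out --series "0.0005 0.0001 -0.0009 0;0 0 0 0"

```text
time: 14.05
tool_pos: [0.555, 0.1596, 0.1692]
tcp_rot: [3.127, 0.298, -0.003]
wrist_force: [-7.7, -1.8, 3.2]
width: 0.508
grip_force: 36.3
```

```bash
python3 - <<'E'
from pl import *
snap('w7',px=((324,76),))
for n in("side","scene"):
    im,d=eyes.read_camera(n); np.savez(n+"7.npz",im=im,d=d)
    W=cloud(n,d); hsv=cv2.cvtColor(im,cv2.COLOR_BGR2HSV); h,s,v=[hsv[...,i].astype(int) for i in range(3)]
    m=(np.linalg.norm(W-np.array([.63,.174,.18]),axis=-1)<.05)&((h<5)|(h>175))&(s>150)&(v>60); print(n,"red px",m.sum())
E
```

```text
14.05 [0.555  0.1596 0.1692] [-7.7 -1.8  3.2]
26002 [ 5.41538806e-02 -2.79959466e-05  1.78627022e-03] [-0.50006102 -0.0015451   0.86598879] pitch(+ front up) 30.004076625590592 roll -0.10222752242390044 x [-0.00116762  0.08075492] y [-0.04170956  0.04052749]
plate top z at x=0 -0.029484624953664117
(324, 76) [ 0.0881 -0.0006  0.0214]
side red px 0
scene red px 0
```

Request:
carry_out --series "0.0004 0.0001 -0.0007 0;0 0 0 0;0 0 0 0"

```text
time: 14.58
tool_pos: [0.5552, 0.1596, 0.1689]
tcp_rot: [3.127, 0.298, -0.004]
wrist_force: [-8.8, -3.0, 4.7]
width: 0.51
grip_force: 36.6
```

Request:
carry_out --series "-0.0004 -0.0001 0.0007 0;-0.0017 -0.0003 -0.001 0;-0.0017 -0.0003 -0.001 0"

```text
time: 14.95
tool_pos: [0.5547, 0.1595, 0.1692]
tcp_rot: [-3.127, -0.298, -0.009]
wrist_force: [-1.0, -1.0, 7.9]
width: 0.507
grip_force: 36.6
```

Request:
carry_out --series "-0.0005 -0.0001 0.0008 0;-0.0017 -0.0003 -0.001 0;0 0 0 0"

```text
time: 15.32
tool_pos: [0.5507, 0.159, 0.1671]
tcp_rot: [-3.127, -0.298, -0.002]
wrist_force: [-1.4, -0.6, 4.5]
width: 0.512
grip_force: 36.3
```

Request:
carry_out --series "-0.0018 -0.0003 -0.0008 0;-0.0018 -0.0003 -0.0008 0;-0.0017 -0.0003 -0.001 0;0 0 0 0"

```text
time: 15.82
tool_pos: [0.5445, 0.1578, 0.1636]
tcp_rot: [3.127, 0.298, -0.002]
wrist_force: [-1.6, 1.0, 1.0]
width: 0.512
grip_force: 36.1
```

Request:
carry_out --series "-0.0017 -0.0003 -0.001 0;-0.0017 -0.0003 -0.001 0;0 0 0 0"

```text
time: 16.2
tool_pos: [0.5412, 0.1572, 0.1617]
tcp_rot: [3.127, 0.298, -0.001]
wrist_force: [-1.1, -0.7, 1.6]
width: 0.508
grip_force: 36.1
```

```bash
python3 - <<'E'
from pl import *
snap('w8',px=((324,76),))
p=bot.read_state()["tool_pos"]; a=np.radians(10.8); x=np.array([.866*np.cos(a),.866*np.sin(a),.5]); n=np.array([-.5*np.cos(a),-.5*np.sin(a),.866])
r=p-np.array([.5552,.1596,.1689]); print("slid",r@x,"normal",r@n)
E
```

```text
16.2 [0.5412 0.1572 0.1617] [-1.1 -0.7  1.6]
25844 [5.38695252e-02 4.83674219e-06 1.63635755e-03] [-0.50056445 -0.00164658  0.86569771] pitch(+ front up) 30.037395385170896 roll -0.10897767418145936 x [-0.00125977  0.08075454] y [-0.04168326  0.04060996]
plate top z at x=0 -0.029512123909717327
(324, 76) [ 0.0881 -0.0006  0.0214]
slid -0.015942099427036366 normal 0.0009227884722049752
```

Request:
carry_out --series "-0.0017 -0.0003 -0.001 0;-0.0009 -0.0002 -0.0005 0;0 0 0 0"

```text
time: 16.62
tool_pos: [0.5388, 0.1568, 0.1604]
tcp_rot: [3.127, 0.298, -0.001]
wrist_force: [-0.9, -0.9, 0.9]
width: 0.508
grip_force: 36.1
```

Request:
carry_out --series "-0.0009 -0.0002 -0.0005 0;-0.0009 -0.0002 -0.0005 0;0 0 0 0"

```text
time: 17.0
tool_pos: [0.5369, 0.1564, 0.1594]
tcp_rot: [-3.127, -0.298, 0.001]
wrist_force: [-0.9, -0.5, -0.1]
width: 0.506
grip_force: 35.9
```

```bash
cat > chk.py <<'E'
from pl import *
p=bot.read_state()["tool_pos"]; a=np.radians(10.8); x=np.array([.866*np.cos(a),.866*np.sin(a),.5]); n=np.array([-.5*np.cos(a),-.5*np.sin(a),.866])
r=p-np.array([.5552,.1596,.1689]); print("slid",r@x,"normal",r@n)
for c in("side","scene"):
    im,d=eyes.read_camera(c); cv2.imwrite(f"pics/{c}9.png",im); W=cloud(c,d); hsv=cv2.cvtColor(im,cv2.COLOR_BGR2HSV); h,s,v=[hsv[...,i].astype(int) for i in range(3)]
    m=(np.linalg.norm(W-np.array([.63,.174,.18]),axis=-1)<.05)&((h<5)|(h>175))&(s>150)&(v>60); print(c,"red px",m.sum(), np.median((W[m]-np.array([.6108,.1692,.1696]))@n) if m.any() else "")
E
python3 chk.py
```

```text
slid -0.020829340151266834 normal 0.0010401112886365585
side red px 37 0.004524648057444277
scene red px 68 0.001953856792574284
```

Request:
carry_out --series "-0.0009 -0.0002 -0.0005 0;0 0 0 0"

```text
time: 17.35
tool_pos: [0.5363, 0.1562, 0.159]
tcp_rot: [-3.127, -0.298, 0.0]
wrist_force: [-0.9, 0.7, 0.8]
width: 0.509
grip_force: 35.9
```

```bash
python3 chk.py; python3 -c "
import cv2,numpy as np
a=cv2.imread('pics/side9.png')[120:230,240:370]; b=cv2.imread('pics/scene9.png')[265:365,310:410]
o=np.zeros((400,800,3),np.uint8); o[:330,:390]=cv2.resize(a,(390,330),interpolation=2); o[:390,400:790]=cv2.resize(b,(390,390),interpolation=2); cv2.imwrite('pics/c9.png',o)"
```

```text
slid -0.021606243878100836 normal 0.0010539300451559376
side red px 42 0.004526583165352642
scene red px 69 0.0010677221999046253
```

View pics/c9.png

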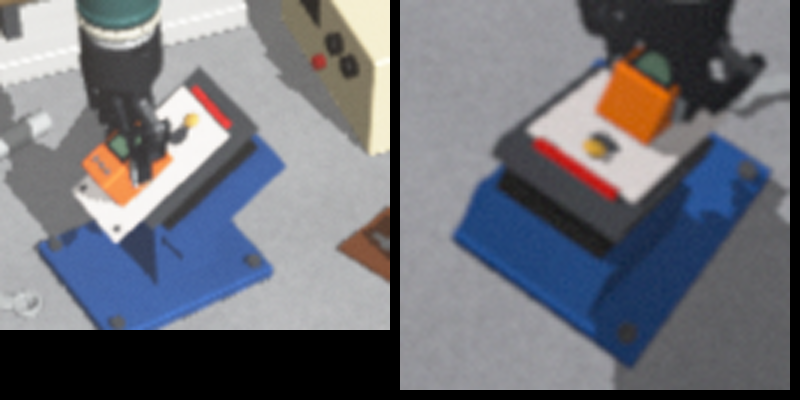

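The red latch is out behind the plate's top edge, and the screw is at the closed end of the slot. Releasing.

Request:
carry_out --series "0 0 0 0;0 0 0 0;0 0 0 0;0 0 0 0;0 0 0.01 0;0 0 0.04 0;-0.01 0 0.05 0;-0.02 0 0.03 0;0 0 0 0;0 0 0 0" --jaw 1

```text
time: 18.7
tool_pos: [0.5062, 0.1561, 0.2889]
tcp_rot: [3.127, 0.298, 0.0]
wrist_force: [-1.0, -0.4, -0.7]
width: 1.002
grip_force: 0.0
```

```bash
python3 - <<'E'
exec(open('chk.py').read())
im,d,Tc,K=wrist(); W=wcloud(d,Tc,K); hsv=cv2.cvtColor(im,cv2.COLOR_BGR2HSV); h,s,v=[hsv[...,i].astype(int) for i in range(3)]
N=np.linalg.norm(W-np.array([.58,.163,.15]),axis=-1)<.12; P=W[N&(s<40)&(v>110)&(W[...,2]>.06)]
for _ in range(6):
    c=P.mean(0); q=np.linalg.svd(P-c,full_matrices=False)[2][2]; q*=np.sign(q[2]); r=(P-c)@q; P=P[abs(r)<max(.0015,2*r.std())]
O=np.array([.6108,.1692,.1696]); y=np.cross(n,x); L=np.c_[(P-O)@x,(P-O)@y]
print(len(P),"angle",np.degrees(np.arccos(q@n)),"top edge x (want ~16mm)",np.percentile(L[:,0],99.8),"h",np.mean((P-O)@n),"rect",cv2.minAreaRect((L*1000).astype(np.float32)))
m=N&((h<5)|(h>175))&(s>150)&(v>60); print("red",m.sum(),np.percentile((W[m]-O)@n,[25,50,75]) if m.any() else "")
E
```

```text
slid 0.017761087113746202 normal 0.1282578012633853
side red px 43 0.0039779053581846975
scene red px 69 0.0015041277858469566
11478 angle 0.3864467769841927 top edge x (want ~16mm) 0.015523953567603369 h 0.003227769396301816 rect ((-59.885406494140625, 0.3613548278808594), (151.54412841796875, 84.5067138671875), 0.08620476722717285)
red 1513 [0.00286882 0.00393449 0.00451691]
```

The plate is flat on the pad (0.4°), straight on the slope, and centred sideways to about 0.4 mm. Its top edge is at +15.5 mm against about +16 mm expected, and the latch bar stands out behind it. Handing in.

```bash
python3 -c "
from workcell import bot
print(bot.finish_job())"
```

```text
the job is handed in; nothing more can be done
None
```

The orange readout is hung on the mount, latched and released, and I handed the job in at about 19 s; the hand-in returned no verdict.

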